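# Roll the vial onto the reading line

## Task

On the dark reading pad, push the top of the lying sample vial sideways with the fingertips so that it rolls onto the white line and stays there, centred over the line and lying along it; then press the reader's key fully down and let go. The vial must only be gently pushed, never pinched or lifted off the pad, and the small upright bottle on the pad and everything else standing around must stay where they are.

Things in the scene. Friction and masses are not known exactly. Their poses are not given: they have to be found in the camera images.
- vial: Clear vial with white cap, a plain cylinder 32 mm in diameter, 90 mm long, 50 to 95 g, lying on the pad about parallel to the line, 55 to 80 mm to either side of it. Origin at its middle; body x is its axis (level, cap at +x), y and z turn as it rolls. Top 36 mm above the work surface. Friction about 0.6, some rolling resistance: pushed slowly it stops within 2 mm of the push's end.
- station: Fixed. Flat dark rubber pad 250 mm (x) by 150 mm (y), 4 mm thick, white line 4 mm wide across its middle, along station y at x = 0. Lips at both x ends, 6 mm thick, up to 12 mm above the work surface. At +y the grey reader box, 90 (x) by 70 (y) mm, 46 mm high, centred at station (0, 115 mm), its key on top. Origin on the work surface under the pad's middle, z up.
- line (a point): Middle of the white line, on the pad's top face, 4 mm above the work surface.
- read_key_top (a point): Middle of the top face of the reader's round white key, 30 mm in diameter, on the reader's top; it is pressed straight down.
- read_key (a joint): Travel of the key in m: 0 released, 0.006 fully down; springs back when let go; fully down takes about 4 N.
- dropper: Small upright green bottle with white cap standing on the pad on the other side of the line from the vial, 28 mm in diameter, 55 mm tall, 40 g; 55 to 80 mm from the line. Leave it alone. Origin at the centre of its underside.
- reagent: White bottle on the work surface, 48 mm in diameter, 95 mm tall. Leave alone. Origin at the centre of its underside.
- cup: Open clear cup, 44 mm in diameter, 65 mm tall. Leave alone. Origin at the centre of its underside.
- cap: Loose red screw cap lying flat, 38 mm in diameter, 14 mm tall. Leave alone. Origin at the centre of its underside.
Mind the look-alikes: they are no part of the job. Leave any green or yellow look-alike of the vial alone.

How it is judged:
On the way, in this order (a step that is already met when the one before it is completed fails the run):
1. the vial rolls along the pad under the push of the fingers (angular speed of vial above 0.3 rad/s and contact force between the fingers and vial above 0.02 N), for 0.1 s.
2. the vial lies on the line, at rest, with the fingers off it (x of vial in the frame of station between -0.007 and 0.007 m and y of vial in the frame of station between -0.045 and 0.045 m and angle between the x axis of vial and the y axis of station, either way round below 0.15 rad and z of vial in the frame of station below 0.024 m and linear speed of vial below 0.005 m/s and contact force between the fingers and vial below 0.01 N), for 0.3 s.
3. the reader's key is pressed fully down while the vial lies on the line (x of vial in the frame of station between -0.007 and 0.007 m and y of vial in the frame of station between -0.045 and 0.045 m and angle between the x axis of vial and the y axis of station, either way round below 0.15 rad and z of vial in the frame of station below 0.024 m and value of joint read_key above 0.005 m), for 0.05 s.
At the end, for the whole second after the job is handed in: Vial at rest flat on the pad, its middle within 7 mm of the line's centre across it and within 45 mm of the line's middle along it, parallel within 0.15 rad; key pressed at least 5 mm down after that and up again (under 2 mm); small bottle upright (x of vial in the frame of station between -0.007 and 0.007 m and y of vial in the frame of station between -0.045 and 0.045 m and angle between the x axis of vial and the y axis of station, either way round below 0.15 rad and z of vial in the frame of station below 0.024 m and linear speed of vial below 0.005 m/s and value of joint read_key below 0.002 m and angle between dropper's own z axis and vertical below 0.1 rad); the robot touches nothing.
It fails at once if the vial is lifted off the pad or leaves it (z of vial in the frame of station above 0.032 m or z of vial in the frame of station below 0.012 m).
It fails at once if the vial is pinched or pressed hard (over 35 N) (contact force between the fingers and vial above 35 N).
It fails at once if the key is pressed before the vial lies on the line (value of joint read_key above 0.004 m and not (x of vial in the frame of station between -0.007 and 0.007 m and y of vial in the frame of station between -0.045 and 0.045 m and angle between the x axis of vial and the y axis of station, either way round below 0.15 rad and z of vial in the frame of station below 0.024 m)).
It fails at once if another loose thing is moved by more than 20 mm (distance of any of dropper, reagent, cup, cap from where it was at the start of the episode above 0.02 m).
It also fails if it takes over 51 s, if anything falls off the work surface, if the arm or the gripper's body presses on something with over 40 N, if the wrist force passes 120 N, or if a joint passes its speed limit or range.

## Robot

A 6-joint arm with a two-finger parallel gripper is mounted at the origin on the work surface. World frame = base frame: x ahead of the robot, y to its left, z up, the work surface at z = 0. Lengths are in m, angles in rad, forces in N, time in s.
With the tool pointing down it reaches from about 0.275 to 0.75 m from the base axis. Payload 10.2 kg.
Tool frame: the origin (TCP) lies midway between the tips of the shut fingers; the grasp point (between the pads) lies 19 mm behind it (env.hold_point_z is the distance from the TCP to the grasp point, in m); x points along the fingers, z is the direction in which the jaws open and shut, and the axes are right-handed (so a half turn about x gives the same grasp; the last joint's range is limited). The gripper opens to 85 mm and grips with 20 to 120 N. Pads are 22 mm wide; open, the fingers measure 114 mm over their backs; the gripper's body (76 mm by 85 mm) begins 54 mm behind the grasp point. The pads swing forward as they close: fully open they stand 13 mm farther back than shut.
Start: joints at [-1.459, 0.313, 1.498, -0, 1.331, -0.223], TCP at [0.172, -0.496, 0.231] pointing down, gripper open.
Joint ranges: [-2.94, 2.94], [-0.97, 2.17], [0.19, 2.56], [-1.23, 4.37], [0.02, 3.11], [-2.88, 2.88]. Speed limits (rad/s): [2.39, 2.39, 3.01, 3.14, 3.14, 3.14].

## Interface

Orientations are given as a unit quaternion [x, y, z, w].
In Python, from bench import env, kinematics, monitor, eyes, job gives the robot as it stands. The module is installed in compiled form; this text tells all that it offers. Calls block until the motion is done:
- env.reach(position, orientation): joint-space move of the TCP to a pose.
- env.movel(position, velocity=0.15, frame=None, guard=None): straight line of the TCP; frame=None keeps the orientation; velocity is the mean speed in m/s. With guard (N) it stops when the force on the tool has changed by that much, and returns True; else False.
- env.set_joints(angles): joint-space move.
- env.release() and env.close_gripper(effort=None): open the fingers fully, or close them until they stop; effort is the grip in N (None keeps the last).
- env.hold(seconds).
- kinematics.ik(position, orientation): joint angles nearest the present ones, or None.
- monitor.sense(): the state.
- eyes.grab_frame(name): name is "scene" or "side" or "wrist"; returns a dict with "frame" (420x560x3 uint8, red, green, blue), "mtx" (3x3 intrinsics, pixels), "view" (4x4, takes a point from world to camera coordinates). Camera axes: x right, y down, z forward; pixel columns grow to the right and rows downward; lengths in m; the calibration is good to about 2 mm. A picture is of the moment at which its call begins. There is no depth.
A pose or a line that the arm cannot do raises env.MotionError and nothing moves.
- job.hand_in(): hands the job in, once; it reports no verdict.
The state is a dict: "clock": time; "joints": joint angles; "qvel": joint speeds; "joint_efforts": joint torques, N m; "position": TCP position; "ee_rot": TCP orientation; "contact_force": force on the tool from outside, world axes, zero at the start; "ft_torque": the same for the moment, N m; "finger_gap": opening from 0.0 (shut) to 1.0 (fully open).
Only numpy, scipy, OpenCV 4.12 (cv2) and the standard library are available. Lean on these libraries where they do the work, as an engineer would, in place of code of your own. Each camera call takes 0.05 s, during which the arm holds its last target.

## Working session

There is one attempt and no reset: what is moved stays moved. The work goes in short steps, each a Python script; the robot and the scene stay as the last script left them, time stands still between calls to the robot, and variables do not carry over. Pictures are saved under pics/ and viewed, and the job is handed in when it is done.

```bash
mkdir -p pics; cat > h.py <<'E'
import numpy as np,cv2
from bench import env,kinematics,monitor,eyes,job
def save(n,f): cv2.imwrite(f'pics/{n}.png',cv2.cvtColor(f,cv2.COLOR_RGB2BGR))
def cast(d,u,v,z):
    K=d['mtx'];V=d['view'];R=V[:3,:3];t=V[:3,3]
    c=-R.T@t;r=R.T@np.linalg.inv(K)@np.array([u,v,1.]);return c+r*(z-c[2])/r[2]
def proj(d,p):
    q=d['view'][:3,:3]@np.array(p)+d['view'][:3,3];q=d['mtx']@q;return q[:2]/q[2]
E
python3 - <<'E'
from h import *
import pickle
D={}
for n in ['scene','side','wrist']:
    d=eyes.grab_frame(n);D[n]=d;save(n+'0',d['frame']);print(n,d['mtx'].tolist(),np.round(-d['view'][:3,:3].T@d['view'][:3,3],3))
pickle.dump(D,open('d0.pkl','wb'))
s=monitor.sense();print(s['clock'],s['position'],s['ee_rot'],s['contact_force'],s['finger_gap'],env.hold_point_z)
E
```

```text
scene [[495.3573773065652, 0.0, 279.92083973469806], [0.0, 495.3573773065652, 197.6660699869917], [0.0, 0.0, 1.0]] [ 1.193 -0.629  0.641]
side [[500.46127629162385, 0.0, 274.27918885185153], [0.0, 500.46127629162385, 210.48715801023107], [0.0, 0.0, 1.0]] [0.141 0.586 0.8  ]
wrist [[295.0640882558707, 0.0, 282.549935254495], [0.0, 295.0640882558707, 212.95327709989655], [0.0, 0.0, 1.0]] [ 0.238 -0.473  0.373]
0.15 [ 0.17245944 -0.49566892  0.23086527] [ 0.40995973  0.57655302 -0.4094536   0.57607933] [ 0.39067686 -0.27807959  0.18044512] 0.996461622533444 0.0187
```

View pics/scene0.png

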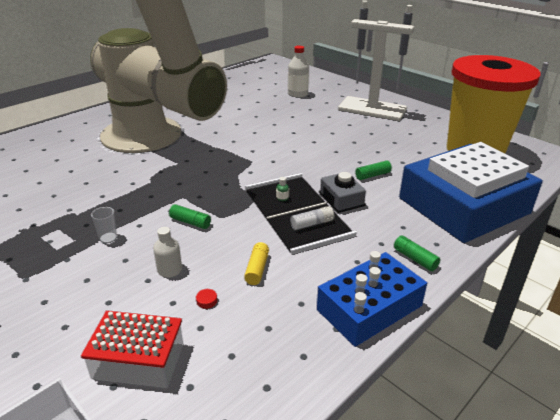

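View pics/side0.png

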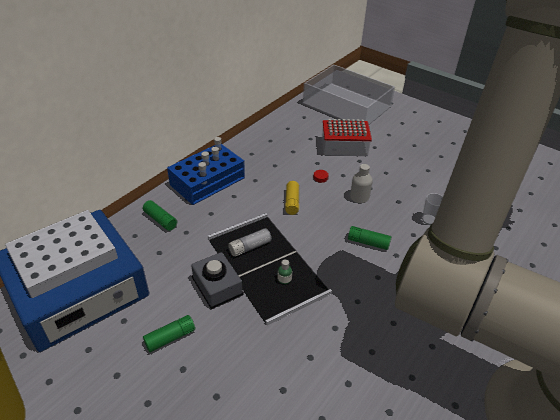

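View pics/wrist0.png

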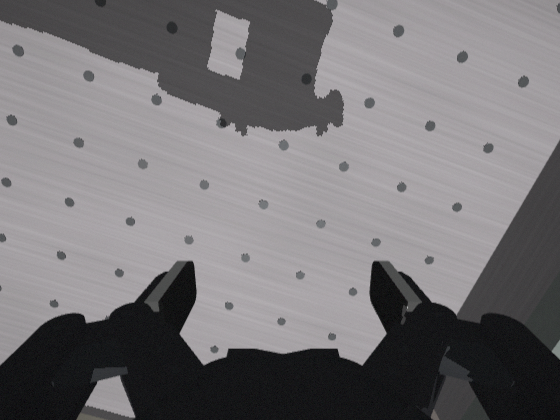

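Scene view: the pad is at about (300,212), with the clear, white-capped vial at (313,218), the dropper at (283,189) and the key at (344,178). In the side view the vial is at (250,242), the dropper at (285,271) and the key at (214,267). The candidates in the scene view are the greens at (190,216), (374,170) and (416,252), the yellow at (257,262), and the clear vial on the pad. Only the last fits, because it is clear with a white cap and lies on the pad. I'll confirm it in crops.

```bash
python3 - <<'E'
import pickle;from h import *
D=pickle.load(open('d0.pkl','rb'))
a=cv2.resize(D['scene']['frame'][150:260,235:375],None,fx=5,fy=5,interpolation=cv2.INTER_CUBIC);save('cropA',a)
a=cv2.resize(D['side']['frame'][205:330,185:340],None,fx=4.8,fy=4.8,interpolation=cv2.INTER_CUBIC);save('cropB',a)
E
```

```text
(no output)
```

View pics/cropA.png

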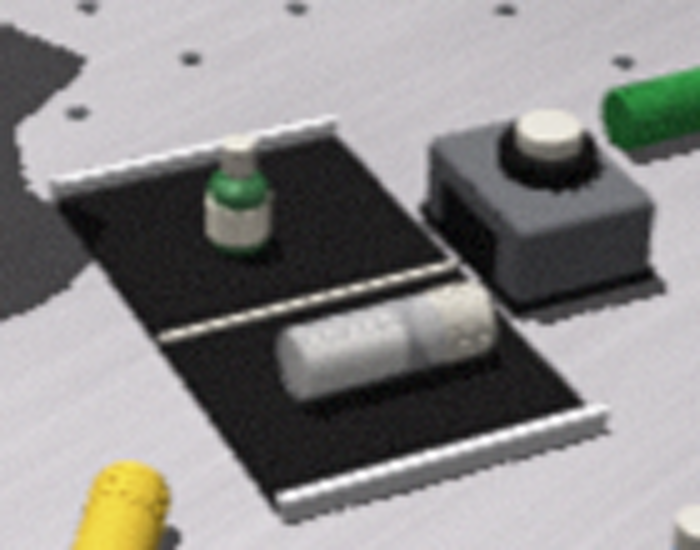

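View pics/cropB.png

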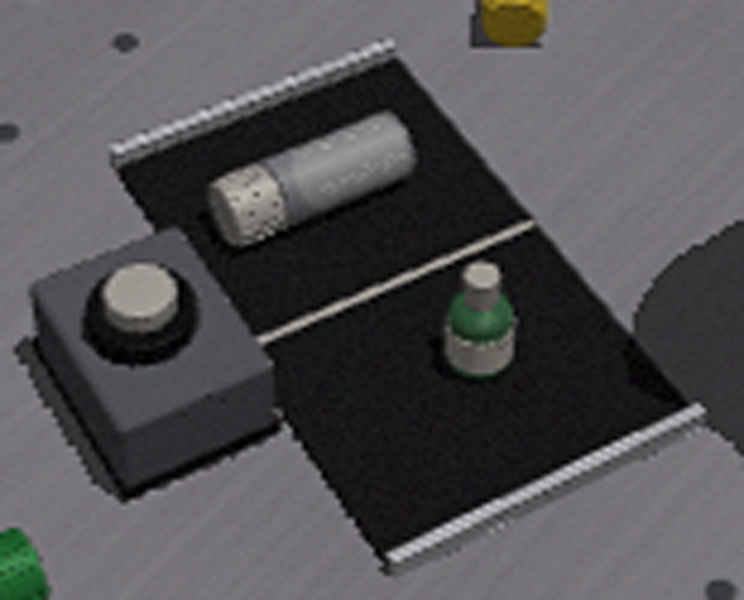

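The crops confirm it: the clear vial with the white cap lies on the pad beside the line. Next I'll get a rough position from these two views, then look from above with the wrist camera.

```bash
cat >> h.py <<'E'
def tri(obs):
    A=np.zeros((3,3));b=np.zeros(3);L=[]
    for d,u,v in obs:
        c=cast(d,u,v,0)*0-d['view'][:3,:3].T@d['view'][:3,3];r=cast(d,u,v,0)-c;r/=np.linalg.norm(r)
        P=np.eye(3)-np.outer(r,r);A+=P;b+=P@c;L.append((c,P))
    x=np.linalg.solve(A,b);return x,[float(np.linalg.norm(P@(x-c))) for c,P in L]
E
python3 - <<'E'
import pickle;from h import *
D=pickle.load(open('d0.pkl','rb'));S=D['scene'];T=D['side']
a=lambda x,y:(S,235+x/5,150+y/5)
b=lambda x,y:(T,185+x/4.8,205+y/4.8)
np.set_printoptions(precision=4,suppress=True)
for n,p,q in [('linefree',a(163,338),b(533,224)),('linebox',a(457,264),b(262,342)),('key',a(549,127),b(141,288)),
  ('vial mid',a(388,345),b(312,178)),('droptop',a(239,148),b(482,272)),('padcorner dropper free',a(58,198),b(690,405)),('padcorner vial free',a(278,505),b(392,50))]:
    print(n,*tri([p,q]),cast(*p,.004),cast(*q,.004))
E
```

```text
linefree [ 0.5525 -0.0251  0.0044] [0.002079198909218728, 0.002079198909218712] [ 0.5539 -0.0236  0.004 ] [ 0.5513 -0.027   0.004 ]
linebox [0.6036 0.1065 0.0057] [0.005959912493534508, 0.005959912493534343] [0.6063 0.1127 0.004 ] [0.5999 0.1018 0.004 ]
key [0.6209 0.1509 0.0673] [0.0015858670432913335, 0.001585867043291238] [0.5588 0.2385 0.004 ] [0.6609 0.1124 0.004 ]
vial mid [0.6384 0.0263 0.0188] [0.0016654331860155866, 0.001665433186015618] [0.6264 0.0431 0.004 ] [0.6465 0.0146 0.004 ]
droptop [0.5249 0.0501 0.0575] [0.001420906029974662, 0.0014209060299746144] [0.4649 0.1133 0.004 ] [0.5515 0.0104 0.004 ]
padcorner dropper free [0.4387 0.0162 0.0065] [0.0010735857016399425, 0.0010735857016397554] [0.4368 0.0192 0.004 ] [0.4389 0.0136 0.004 ]
padcorner vial free [ 0.6707 -0.0724  0.007 ] [0.0003470592169603012, 0.000347059216960346] [ 0.6684 -0.0695  0.004 ] [ 0.6724 -0.0751  0.004 ]
```

```bash
cat >> h.py <<'E'
from scipy.spatial.transform import Rotation as Ro
def quat(th,sgn=1):  # tool x down, tool z along (cos th, sin th)*sgn
    x=np.array([0,0,-1.]);z=sgn*np.array([np.cos(th),np.sin(th),0]);y=np.cross(z,x)
    return Ro.from_matrix(np.stack([x,y,z],1)).as_quat()
E
python3 - <<'E'
import pickle;from h import *
np.set_printoptions(precision=4,suppress=True)
D=pickle.load(open('d0.pkl','rb'));W=D['wrist'];s=monitor.sense()
R=Ro.from_quat(s['ee_rot']).as_matrix();print(R)
c=-W['view'][:3,:3].T@W['view'][:3,3]
print('cam in tool',R.T@(c-s['position']));print('cam axes in tool',R.T@W['view'][:3,:3].T)
th=np.arctan2(.176,.0684)
for sg in (1,-1):
  q=quat(th,sg);y=Ro.from_quat(q).as_matrix()[:,1]
  print(sg,'tool y',y)
  for p in [(.60,.04,.22),(.67,.005,.02),(.621,.151,.06),(.55,.05,.24),(.66,.02,.25)]:
    print(p,kinematics.ik(p,q))
E
```

```text
[[-0.0001  0.9445  0.3286]
 [ 0.001   0.3286 -0.9445]
 [-1.      0.0002 -0.001 ]]
cam in tool [-0.1419  0.0697  0.    ]
cam axes in tool [[ 0.0003 -0.2764  0.961 ]
 [ 0.0001 -0.961  -0.2764]
 [ 1.      0.0002 -0.0002]]
1 tool y [-0.9321  0.3622  0.    ]
(0.6, 0.04, 0.22) [-0.1281  0.4909  1.2691 -0.      1.3816 -1.3282]
(0.67, 0.005, 0.02) [-0.167   0.838   1.2172 -0.      1.0864 -1.3671]
(0.621, 0.151, 0.06) [ 0.0555  0.7259  1.3133 -0.      1.1024 -1.1446]
(0.55, 0.05, 0.24) [-0.1215  0.3672  1.3995 -0.      1.3749 -1.3216]
(0.66, 0.02, 0.25) [-0.1468  0.6177  0.9903 -0.      1.5335 -1.3469]
-1 tool y [ 0.9321 -0.3622  0.    ]
(0.6, 0.04, 0.22) [-0.1281  0.4909  1.2691 -0.      1.3816  1.8134]
(0.67, 0.005, 0.02) [-0.167   0.838   1.2172 -0.      1.0864  1.7745]
(0.621, 0.151, 0.06) [ 0.0555  0.7259  1.3133 -0.      1.1024  1.997 ]
(0.55, 0.05, 0.24) [-0.1215  0.3672  1.3995 -0.      1.3749  1.82  ]
(0.66, 0.02, 0.25) [-0.1468  0.6177  0.9903 -0.      1.5335  1.7947]
```

```bash
python3 - <<'E'
import pickle;from h import *
np.set_printoptions(precision=4,suppress=True)
th=np.arctan2(.176,.0684);q=quat(th,1)
sx=np.array([np.sin(th),-np.cos(th)]);sy=np.array([np.cos(th),np.sin(th)]);o=np.array([.5797,.0448])
env.close_gripper(20)
D=[]
for i,(x,y,z) in enumerate([(.07,-.02,.25),(.07,.07,.25)]):
    p=o+x*sx+y*sy
    env.reach([*p,z],q) if i==0 else env.movel([*p,z],.15)
    env.hold(.2)
    d=eyes.grab_frame('wrist');D.append(d);save(f'w1_{i}',d['frame'])
pickle.dump(D,open('d1.pkl','wb'));s=monitor.sense();print(s['clock'],s['position'],s['finger_gap'])
E
```

```text
4.5833 [0.6702 0.084  0.2502] 0.00031598284567625816
```

View pics/w1_0.png

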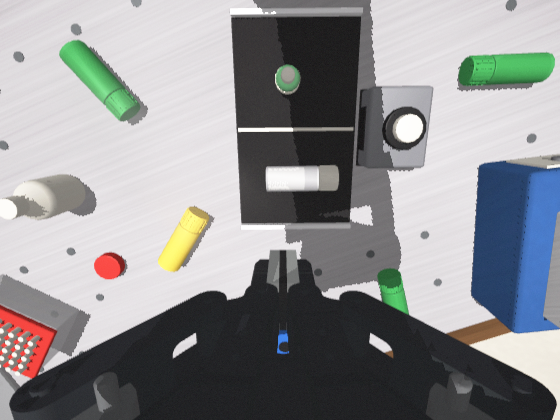

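View pics/w1_1.png

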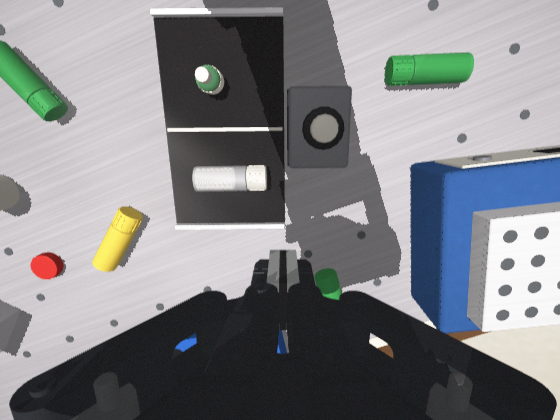

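Both wrist views show the line level at v≈129, u 239–354 and 166–282. The vial is level at v≈178, u 266–338 and 192–267. The key is at (408,127) and (324,127). I'll measure these with masks.

```bash
cat > meas.py <<'E'
from h import *
def blobs(d,box,thr=90):
    u0,u1,v0,v1=box;g=d['frame'].max(2)[v0:v1,u0:u1]
    m=(g>thr).astype(np.uint8);n,l,st,c=cv2.connectedComponentsWithStats(m)
    out=[]
    for i in range(1,n):
        if st[i,4]>60:
            pts=np.argwhere(l==i)[:,::-1].astype(np.float32)+[u0,v0]
            out.append((st[i,4],cv2.minAreaRect(pts.astype(np.float32)),pts))
    return out
E
python3 - <<'E'
import pickle;from meas import *
np.set_printoptions(precision=4,suppress=True)
D=pickle.load(open('d1.pkl','rb'))
L=[];V=[];K=[]
for d,bv,bl,bk in zip(D,[(250,346,150,210),(178,276,150,210)],[(243,350,122,137),(171,280,122,137)],[(380,432,100,156),(298,350,100,156)]):
    for b in blobs(d,bv): print('vial',b[0],b[1])
    for b in blobs(d,bl):
        p=b[2];f=np.polyfit(p[:,0],p[:,1],1);print('line',b[0],f)
        e=[cast(d,u,np.polyval(f,u),.004) for u in (bl[0],bl[1])];dd=e[1]-e[0];print('  line ang',np.arctan2(dd[1],dd[0]),e)
    for b in blobs(d,bk,125): print('key',b[0],b[1],b[2].mean(0))
E
```

```text
vial 1865 ((301.5393371582031, 178.0841522216797), (25.467164993286133, 73.21337890625), 88.91908264160156)
line 478 [ -0.007  130.8291]
  line ang 1.2060650246315825 [array([ 0.5548, -0.0215,  0.004 ]), array([0.603 , 0.1049, 0.004 ])]
key 1206 ((406.5, 127.5), (54.99999237060547, 48.99999237060547), 90.0) [411.4262 126.2985]
key 693 ((407.5, 128.0), (28.0, 29.0), 90.0) [407.5815 127.86  ]
vial 1890 ((229.03060913085938, 178.12203979492188), (25.52375602722168, 74.19434356689453), 88.91908264160156)
line 525 [ -0.0036 129.736 ]
  line ang 1.2026601969252133 [array([ 0.5542, -0.0228,  0.004 ]), array([0.6039, 0.1059, 0.004 ])]
key 571 ((324.0, 128.0), (26.0, 26.0), 90.0) [324.1296 127.8792]
```

```bash
python3 - <<'E'
import pickle;from meas import *
np.set_printoptions(precision=4,suppress=True)
D=pickle.load(open('d1.pkl','rb'));a,b=D
for d,v in zip(D,(129,129)):
    r=np.r_[d['frame'][v-1:v+2].max(2).mean(0)]
    print(np.where(r>120)[0][[0,-1]] if 0 else '', r[230:245].astype(int) if d is a else r[158:172].astype(int), r[346:366].astype(int) if d is a else r[274:292].astype(int))
th=1.2045;sx=np.array([np.sin(th),-np.cos(th)]);sy=np.array([np.cos(th),np.sin(th)])
k,e=tri([(a,407.5,127.9),(b,324.1,127.9)]);print('key',k,e)
v,e=tri([(a,301.5,178.1),(b,229.0,178.1)]);print('vial',v,e)
f,e=tri([(a,239,129.1),(b,166,129.1)]);print('free end',f,e)
g,e=tri([(a,354,128.4),(b,282,128.7)]);print('box end',g,e)
for d,u in((a,239),(a,354),(b,166),(b,282)): print(cast(d,u,129,.004))
o=k[:2]-.115*sy;print('o from key',o, 'from ends',(f+g)/2)
for d,u in((a,301.5),(b,229.)):
    # silhouette edges in v -> tangent rays; x position via plane z=.020 mid
    p=cast(d,u,178.1,.020)[:2];print('vial st',(p-o)@sx,(p-o)@sy)
for d,box in((a,(243,350)),(b,(171,280))):
    for u in box:
        p=cast(d,u,129.0,.004)[:2];print('line st x',(p-o)@sx,(p-o)@sy)
E
```

```text
[226 226 227 226 226 227 166  69 252 253 253 253 253 253 253] [145 144 145 145 145 145 145  90  54 114 116 112  35  27  28  25  25  25
  32  75]
 [205 204 204 204 203 203 205 204 108 211 245 246 246 246] [132 131 131 132 130 132 131 131  82  31  85 104 106  36  47  72  78  83]
key [0.6204 0.1509 0.0615] [1.1470011912400879e-05, 1.1470011912387335e-05]
vial [0.6357 0.0258 0.0293] [2.1790011677315903e-05, 2.1790011677199528e-05]
free end [ 0.5535 -0.0247  0.0153] [3.9795487271202863e-07, 3.979548727146493e-07]
box end [0.6046 0.1083 0.0095] [0.0001918926008212381, 0.00019189260082129946]
[ 0.5528 -0.0262  0.004 ]
[0.6056 0.1094 0.004 ]
[ 0.5518 -0.0287  0.004 ]
[0.6051 0.1081 0.004 ]
o from key [0.5792 0.0436] from ends [0.579  0.0418 0.0124]
vial st 0.060555644747275365 0.004251005034537715
vial st 0.060589278987059264 0.0019478028754548043
line st x 0.0002929065978253542 -0.06951066559128323
line st x 0.0009919935410086546 0.0658262672991089
line st x 0.0002869312576851829 -0.07093263840832345
line st x 0.0010230976014004613 0.06701254922341876
```

```bash
cat >> meas.py <<'E'
th=1.2045;sx=np.array([np.sin(th),-np.cos(th)]);sy=np.array([np.cos(th),np.sin(th)]);o=np.array([.5795,.0428])
Q=quat(th,1)
def W(x,y,z): return [*(o+x*sx+y*sy),z]
def ST(p): p=np.array(p)[:2]-o;return p@sx,p@sy
E
python3 - <<'E'
import pickle;from meas import *
np.set_printoptions(precision=4,suppress=True)
env.reach(W(.096,.003,.12),Q)
print(env.movel(W(.096,.003,.016),.10,guard=8))
save('w2_0',eyes.grab_frame('wrist')['frame']);save('side2',eyes.grab_frame('side')['frame'])
f0=monitor.sense()['contact_force']
x=.096
print(env.movel(W(.060,.003,.016),.03,guard=8),monitor.sense()['contact_force']-f0)
s=monitor.sense();print(s['clock'],ST(s['position']),s['position'][2])
save('w2_1',eyes.grab_frame('wrist')['frame'])
E
python3 -c "
import cv2,numpy as np
a=[cv2.imread(f'pics/w2_{i}.png')[:, 100:460] for i in (0,1)]
cv2.imwrite('pics/w2.png',np.hstack(a))"
```

```text
False
False [-0.4154  0.0716 -1.0968]
7.875 (np.float64(0.06015342079373893), np.float64(0.0029380900700443253)) 0.0159890459891728
```

View pics/w2.png

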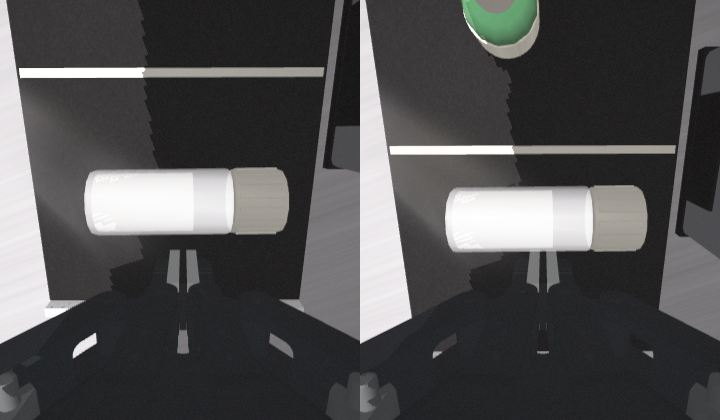

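The fingers are in contact just behind the vial's middle, and it rolls while staying parallel to the line. I'll measure the finger-to-vial offset and carry on.

```bash
cat >> meas.py <<'E'
def vialx(d,pred):
    """vial silhouette: exclude finger area; line fit & vial axis (station frame)."""
    c=proj(d,[*(o+pred[0]*sx+pred[1]*sy),.020]); 
    g=d['frame'].max(2)
    out={}
    # vial: upper/lower silhouette edges at columns away from finger -> tangent planes
    cam=-d['view'][:3,:3].T@d['view'][:3,3];cx,cy=ST(cam);H=cam[2]-.020
    def axis(y):
        u=int(round(proj(d,[*(o+pred[0]*sx+y*sy),.020])[0]));col=g[:,u-1:u+2].mean(1)
        k=int(c[1]);a=k
        while col[a]>75:a-=1
        b=k
        while col[b]>75:b+=1
        A=[]
        for e in (a+.5,b-.5):
            p=cast(d,u,e,.020);X=ST(p)[0];A.append(np.arctan2(X-cx,H))
        return cx+H*np.tan(sum(A)/2), (a,b)
    return [axis(y+pred[1]) for y in (-.03,-.022,.028)]
def linex(d,ys):
    r=[]
    for y in ys:
        u,v=proj(d,W(0,y,.004));u=int(round(u));v=int(round(v))
        col=d['frame'].max(2)[v-8:v+9,u-1:u+2].mean(1);w=np.clip(col-70,0,None)
        r.append(ST(cast(d,u,v-8+(w*np.arange(17)).sum()/w.sum(),.004))[0])
    return r
E
python3 - <<'E'
from meas import *
d=eyes.grab_frame('wrist');print(vialx(d,(.034,.003)),linex(d,(-.05,-.02,.02,.05)))
s=monitor.sense()
print(env.movel(W(.0325,.003,.016),.03,guard=8))
env.hold(.3);d=eyes.grab_frame('wrist');save('w3',d['frame']);s=monitor.sense();x=ST(s['position']);print(s['clock'],x)
print(vialx(d,(.0065,.003)))
save('side3',eyes.grab_frame('side')['frame'][190:340,170:350].repeat(4,0).repeat(4,1))
E
```

```text
[(np.float64(0.02571995148999673), (158, 253)), (np.float64(0.028899214146370977), (171, 253)), (np.float64(0.031902037475596244), (184, 252))] [np.float64(0.00029426000319191306), np.float64(0.00018864218898463625), np.float64(3.4098629708554165e-05), np.float64(-6.85259642295849e-05)]
False
9.3917 (np.float64(0.032527253951386455), np.float64(0.0030072153529451407))
[(np.float64(-0.00015038281242622797), (165, 253)), (np.float64(0.002071817725869965), (175, 252)), (np.float64(0.0038231026075254484), (183, 251))]
```

View pics/w3.png

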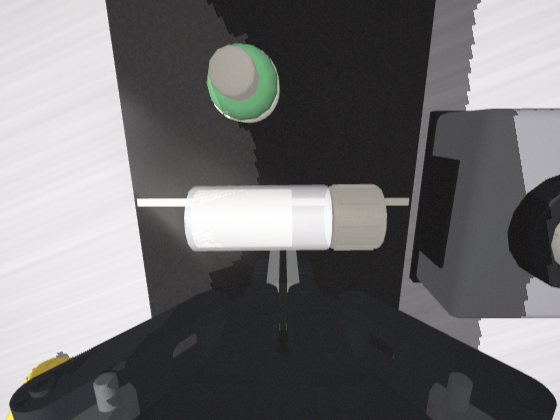

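View pics/side3.png

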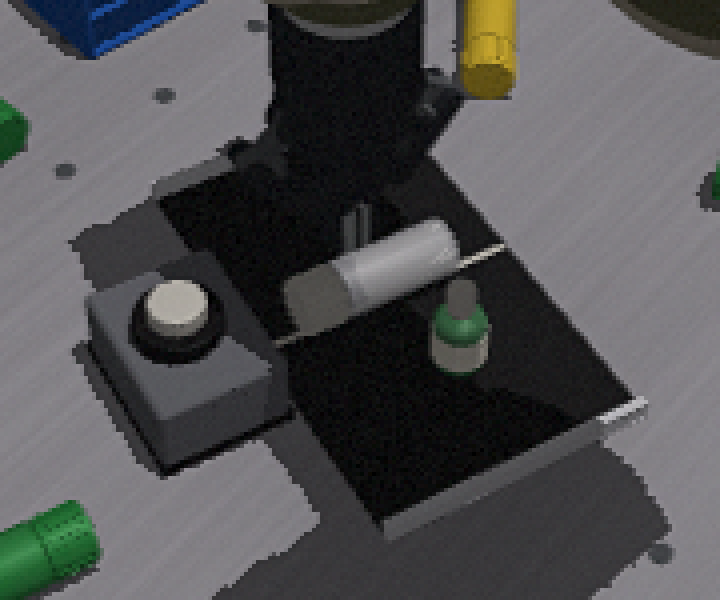

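The vial is parallel to the line and about 4 mm short. The left-hand edge readings were biased by glare, so I'm raising the threshold before the final nudge.

```bash
sed -i 's/col\[a\]>75/col[a]>115/;s/col\[b\]>75/col[b]>100/' meas.py; python3 - <<'E'
from meas import *
d=eyes.grab_frame('wrist');print(vialx(d,(.004,.003)))
print(env.movel(W(.0288,.003,.016),.012,guard=8))
env.hold(.3);d=eyes.grab_frame('wrist');print(vialx(d,(.0,.003)))
print('back',env.movel(W(.05,.003,.016),.04))
env.movel(W(.06,.003,.10),.12);env.hold(.3)
d=eyes.grab_frame('wrist');save('w4',d['frame']);s=monitor.sense();print(s['clock'],ST(s['position']))
print(vialx(d,(.0,.003)),linex(d,(-.065,-.055,.058)))
E
```

```text
[(np.float64(0.004317815430122815), (185, 251)), (np.float64(0.0043166664008334465), (185, 251)), (np.float64(0.00380492069437368), (184, 250))]
False
[(np.float64(0.0006226665104071827), (185, 251)), (np.float64(0.0003682917459993315), (184, 251)), (np.float64(-0.0003938290576463721), (183, 249))]
back False
12.1917 (np.float64(0.059878980927048006), np.float64(0.0029740917555707916))
[(np.float64(4.6777624175209365e-05), (120, 166)), (np.float64(4.566976839400112e-05), (120, 166)), (np.float64(3.882181545039956e-05), (120, 166))] [np.float64(0.0005288087143431389), np.float64(0.0005134079742712752), np.float64(5.65075325091903e-05)]
```

View pics/w4.png

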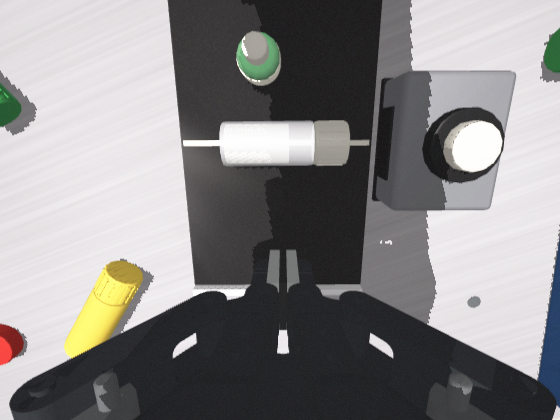

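The vial is centred: its axis reads 0.0 mm and the line 0.0–0.5 mm, both at z-corrected height, with the fingers clear of it. Now I'll press the key.

```bash
python3 - <<'E'
from meas import *
env.hold(.2)
env.movel([.6204,.1509,.12],.15)
env.movel([.6204,.1509,.075],.08)
f0=monitor.sense()['contact_force']
print(env.movel([.6204,.1509,.048],.015,guard=10))
s=monitor.sense();print(s['position'],s['contact_force']-f0)
env.hold(.2);s=monitor.sense();print(s['position'],s['contact_force']-f0)
save('side5',eyes.grab_frame('side')['frame'][190:340,170:350].repeat(4,0).repeat(4,1))
E
```

```text
True
[0.62046229 0.15090023 0.06204136] [-2.25914465  0.04030299  6.59871249]
[0.62047595 0.15092044 0.06205645] [-2.19672193 -0.42331093  6.84642303]
```

View pics/side5.png

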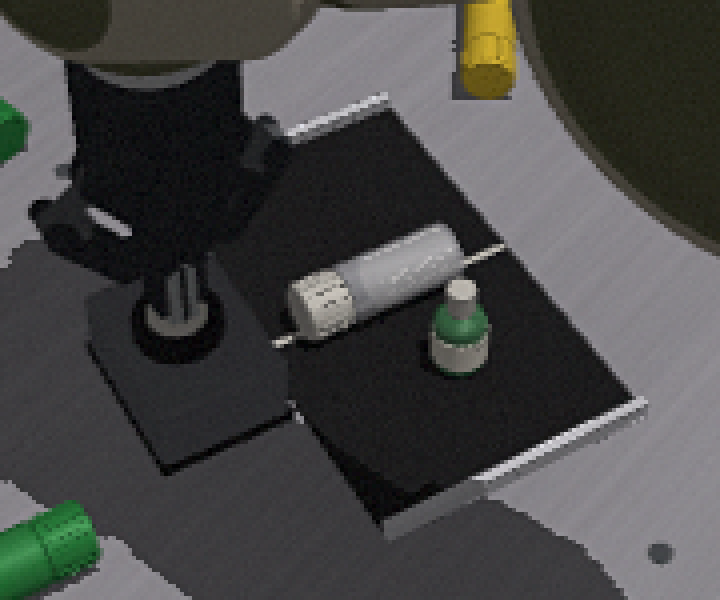

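The key looks pressed and the force is about 7 N. I'll push on in small steps to confirm the hard stop.

```bash
python3 - <<'E'
from meas import *
z=.06205
for i in range(6):
    z-=.0007
    g=env.movel([.6204,.1509,z],.01,guard=12);s=monitor.sense();print(g,round(s['position'][2],5),s['contact_force'][2].round(2))
    if g or s['contact_force'][2]>20:break
env.hold(.15)
d=eyes.grab_frame('wrist');save('w5',d['frame'])
print('up')
p=s['position'][2]
while p<.075:
    p+=.0015;env.movel([.6204,.1509,p],.015);s=monitor.sense();print(round(s['position'][2],4),s['contact_force'][2].round(2))
print(s['clock'])
E
```

```text
False 0.06203 7.21
False 0.06195 11.23
False 0.06186 16.18
False 0.06176 19.47
False 0.06167 24.94
up
0.063 2.98
0.0646 2.23
0.0662 2.24
0.0676 0.57
0.069 -0.04
0.0707 0.48
0.0723 0.18
0.0738 -0.62
0.0753 -0.54
19.2667
```

The stop at z≈0.062 is stiff (7→25 N over 0.4 mm). Force was back near zero by about 0.068, so the key made its full 6 mm travel. I'll move clear and do a final check.

```bash
python3 - <<'E'
from meas import *
env.movel([.6204,.1509,.16],.15);env.movel(W(.07,.003,.22),.2);env.hold(.4)
d=eyes.grab_frame('wrist');save('w6',d['frame']);s=monitor.sense();print(s['clock'],s['contact_force'])
print(vialx(d,(.0,.003)),linex(d,(-.065,-.055,.058)))
save('scene6',eyes.grab_frame('scene')['frame'])
E
```

```text
21.3083 [-0.37215003  0.66699722 -0.74141268]
[(np.float64(0.0002676327494630864), (114, 144)), (np.float64(0.0002627085366883362), (114, 144)), (np.float64(-0.00028982393481031106), (113, 144))] [np.float64(0.00030935422969739085), np.float64(0.0003087773267923116), np.float64(-0.00023137412788519496)]
```

View pics/w6.png

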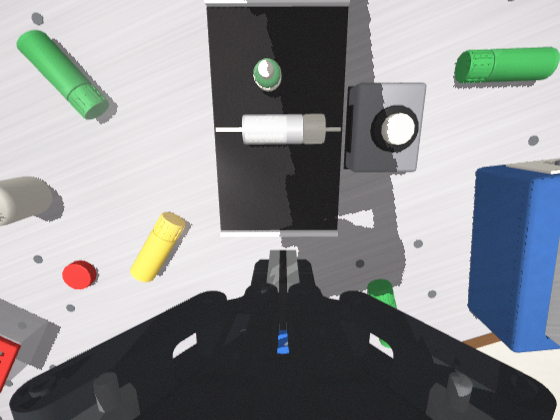

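View pics/scene6.png

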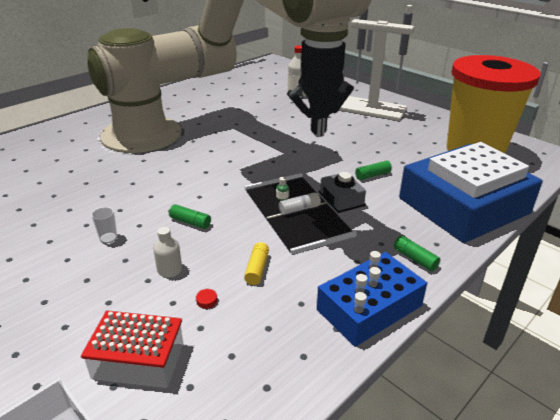

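The vial lies on the line (wrist v≈129, both line ends visible at u≈216 and 340). The dropper is upright, the key is up, and the rest looks unmoved.

```bash
python3 -c "
from h import *
print(job.hand_in(),monitor.sense()['clock'])"
```

```text
the job is handed in; nothing more can be done
the job is handed in; nothing more can be done
```

The vial is on the white line, the reader's key was pressed fully and let go, and the job is handed in. The last clock reading before hand-in was 21.3 s of the 51 s allowed; no verdict was reported.

- **Vial:** I rolled it about 60 mm with the shut fingertips in three slow pushes; no push tripped the 8 N force guard. In the last wrist picture its axis was within about 0.3 mm of the line and parallel to it.
- **Key:** It met a stiff stop at z ≈ 0.062 m, where I pressed up to about 25 N. On release the force fell to near zero by about 0.068 m, which matches the 6 mm travel.
- **Surroundings:** The dropper stands upright, and the reagent bottle, cup, cap and look-alikes look unmoved. I judged these by eye from the last pictures and did not measure them.
- **Checks that disagreed:**
  - The first automatic vial-edge readings were off by a few mm because of glare on the pad. I raised the threshold and they then agreed.
  - Triangulating from two wrist views placed the pad line and the vial's middle about 5–11 mm too high, probably from calibration and the short baseline. For positions I used the stated heights instead.
  - The first two cameras put the key top at 67 mm, the wrist pair at 61.5 mm, and touch at about 68 mm.

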